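# Build up a rubber spring pack in the quick-release jig

## Robot

A 7-joint arm with a two-finger parallel gripper is mounted at the origin on the work surface. World frame = base frame: x ahead of the robot, y to its left, z up, the work surface at z = 0. Lengths are in m, angles in rad, forces in N, time in s.
With the tool pointing down it reaches from about 0.4 to 0.85 m from the base axis. Payload 10.4 kg.
Tool frame: the origin (TCP) lies on the centre line of the jaws, within the pads' length; the fingertips stand r.finger_overhang ahead of it and the grasp point (between the pads) lies 5 mm behind it (r.finger_overhang is the distance from the TCP to the fingertips, in m); z points along the fingers, y is the line along which they close (so a half turn about z gives the same grasp; the last joint's range is limited). The gripper opens to 87 mm and grips with 3 to 60 N. Pads are 19 mm wide; open, the fingers measure 117 mm over their backs; the gripper's body (75 mm by 190 mm) begins 51 mm behind the grasp point.
Start: joints at [-1.22, 0.332, -0.065, 1.46, 0.022, 1.35, -0.088], TCP at [0.228, 0.582, 0.237] pointing down, gripper open.
Joint ranges: [-2.6, 2.6], [-0.5, 2.12], [-1.47, 1.34], [0.16, 2.42], [-1.27, 4.41], [0.06, 2.06], [-2.6, 2.6]. Speed limits (rad/s): [2.22, 2.22, 2.79, 2.79, 3.14, 3.14, 3.14].

## Interface

Orientations are given as a unit quaternion [x, y, z, w].
In Python, from bench import read_state, viewer, r gives the robot as it stands.
- The arm moves only by the tool carry_out, never from a script. Its argument "moves" is a list of rows, each a list of 6 numbers: the shift along the tool's x, y, z in units of 40 mm (1.0 is 40 mm), then the turn, a rotation vector about the tool's x, y, z in units of 8 degrees (1.0 is 8 degrees). A call has 1 to 20 rows; each row shifts and turns the commanded pose from where the row before left it, along the tool's axes as they then stand; what a row does not reach is not made up. A row lasts 1/8 s, in which the tool goes at most 62.5 mm and 10.7 degrees, less where a joint would pass 70% of its speed; a pose out of reach is approached as far as the arm can. A call is refused whole if a number of a shift passes 1 or a number of a turn 1, either way. A call with a gripper value outside its range is refused whole. "fingers" is the finger opening in mm, from 0 to 87, set as the call begins (left out, the last holds). The fingers move at their own pace and stop on an object; "force" is the grip in N (left out, the last holds). Time passes only in rows, so rows that do not move let the fingers close. It gives the time, the measured TCP pose, the force, the opening and the grip force at its end, in the units of the state.
- read_state(): the state, without advancing time (a new reading comes with each control period).
- viewer.camera(name): name is "scene" or "top"; returns a dict with "pixels" (384x512x3 uint8, red, green, blue), "range_z" (384x512 float32, m along the optical axis (not along the pixel's ray), 0 where there is no reading), "fx", "fy", "cx", "cy" (pixels), "xyz" and "orientation" of the camera in the world. Camera axes: x right, y down, z forward; pixel columns grow to the right and rows downward; lengths in m; the calibration is good to about 2 mm. A picture is of the moment at which its call begins.
- r.close_job(): hands the job in; it is judged then, once.
The state is a dict: "time": time; "joint_positions": joint angles; "joint_vel": joint speeds; "joint_torque": joint torques, N m; "ee_pos": TCP position; "eef_rot": TCP orientation; "ft_force": force on the tool from outside, world axes, zero at the start; "torque": the same for the moment, N m; "width": finger opening in m; "grip_force": force on a finger pad.
Only numpy, scipy, OpenCV 4.12 (cv2) and the standard library are available. Lean on these libraries where they do the work, as an engineer would, in place of code of your own. Each camera call takes 0.05 s, during which the arm holds its last target. There are 200 camera calls.

## Task

Make up the spring pack in the jig: pinch the two release tabs of the clamp bridge together, lift the bridge out from between the uprights and set it down on the bench (the rubber mat is kept free for it), then lay all the loose rubber-and-steel spring pads flat in one centred stack on the round platen and the steel end cap on top, boss up. Lower the bridge between the uprights again with its tabs pinched, press its sprung foot well down on the cap and let go, so that both bolts spring into the uprights and the level bridge holds the pack tight. Leave the other things on the bench where they are.

Things in the scene. Friction and masses are not known exactly. Their poses are not given: they have to be found in the camera images.
- jig: Assembly jig fixed to the bench: green base plate 120 (x) by 210 (y) by 20 mm high with a round steel platen in the middle and two upright steel ladders at its +y and -y ends, between which the clamp bridge runs up and down. Origin under the centre of the base, on the bench; x across the base, y from upright to upright, z up.
- platen (a point): Centre of the top of the jig's platen, 26 mm above the bench; the platen is 84 mm across and carries a scribed ring 68 mm across, just larger than a pad.
- upright_left (a point): Top of the upright at the jig's +y end, middle of its inner face: 178 mm above the bench, 81 mm from the jig's centre. The upright is 52 mm wide (x), 8 mm thick, a ladder of level windows, 8 mm high and 32 mm wide, one for each height of pack: centred 79.5, 95.5 ... 159.5 mm above the bench (8 mm bars between), into which a bolt of the clamp springs.
- upright_right (a point): Top of the upright at the jig's -y end, middle of its inner face: 178 mm above the bench, 81 mm from the jig's centre. The upright is 52 mm wide (x), 8 mm thick, a ladder of level windows, 8 mm high and 32 mm wide, one for each height of pack: centred 79.5, 95.5 ... 159.5 mm above the bench (8 mm bars between), into which a bolt of the clamp springs.
- clamp: Clamp bridge, loose, 0.4 kg: bar 156 (y) by 28 mm (x), top 46 mm over the origin, a 40 mm wide leg under each end (outer faces at y = +-74 mm at the foot of the leg, +-78 mm at the bar; 3 mm free to each upright). Starts latched, foot on the empty platen, axes along the jig's. Fits either way round, stands by itself on the bench. Origin: underside of its round foot, not pressed; z up.
- clamp_grip (a point): Midway between the clamp's two black finger tabs, 72 mm over its origin: pinch here along the clamp's y. The tabs are 32 mm wide (x), 8 mm thick (y), from 49 to 91 mm over the origin, outer faces at y = +-34 mm; fully pinched +-24 mm (48 mm over both), and then the bridge lifts straight up.
- tab_left (a joint): How far the tab on the clamp's +y side is pressed in: 0 = out, 0.010 m = fully pinched (spring 4 to 7 N). It carries a 5 mm round bolt, 38 mm over the clamp's origin, that sticks out to 88 mm from its centre into a window of the upright at 0 and is drawn in to 78 mm at 0.010.
- tab_right (a joint): The same for the tab and bolt on the clamp's -y side; a linkage inside the bar makes the two tabs and bolts move together, in and out alike.
- foot (a joint): How far the clamp's sprung foot (44 mm across) is pressed up into the bridge: 0 = free, 0.016 m = stop. It pushes back with 5.5 N plus 0.3 N per mm. Let the tabs go with the foot pressed in 8 to 12 mm (8 to 9 N) on the pack: the bolts then face their window or the bar below it, and the foot lifts the bridge until they snap in, with about 5 mm of press left. Pressed less, they miss it.
- pad1: Spring pad: flat disc 66 mm across, 16 mm high, black rubber with a bare steel face plate 58 mm across let in flush above and below, 0.18 kg, either way up. Three to five such pads lie singly on the bench. Origin: centre of the underside, z up.
- pad2: Spring pad: flat disc 66 mm across, 16 mm high, black rubber with a bare steel face plate 58 mm across let in flush above and below, 0.18 kg, either way up. Three to five such pads lie singly on the bench. Origin: centre of the underside, z up.
- pad3: Spring pad: flat disc 66 mm across, 16 mm high, black rubber with a bare steel face plate 58 mm across let in flush above and below, 0.18 kg, either way up. Three to five such pads lie singly on the bench. Origin: centre of the underside, z up.
- pad4: Spring pad: flat disc 66 mm across, 16 mm high, black rubber with a bare steel face plate 58 mm across let in flush above and below, 0.18 kg, either way up. Three to five such pads lie singly on the bench. Origin: centre of the underside, z up.
- pad5: Spring pad: flat disc 66 mm across, 16 mm high, black rubber with a bare steel face plate 58 mm across let in flush above and below, 0.18 kg, either way up. Three to five such pads lie singly on the bench. Origin: centre of the underside, z up.
- mat: Thin black rubber mat flat on the bench, 130 (x) by 240 mm (y), kept free for the clamp bridge. Origin at its centre.
- cap: Steel end cap, 0.3 kg: disc 66 mm across and 8 mm thick with a boss 30 mm across and 14 mm high in the middle of its upper face (22 mm high in all). Origin: centre of the underside, z up.
- gear: dark steel gear wheel 96 mm across, 32 mm high, lying flat, a bystander; leave it where it is
- bolt: large hexagon bolt 80 mm high standing on its 36 mm head, a bystander; leave it where it is
- spanner: spanner 220 mm long, a bystander; leave it where it is
- hammer: hammer 300 mm long, a bystander; leave it where it is
- brush: bench brush, a bystander; leave it where it is
- oil: grey oil bottle 60 mm across, 170 mm high, a bystander; leave it where it is
- grease: steel grease tin 84 mm across, 75 mm high, a bystander; leave it where it is
Mind the look-alikes: they are no part of the job. There is more than one size of the clamp; the job needs the largest.

How it is judged:
By the outcome, as a careful person would: the job done as asked, in the order asked, and still so for the second after the job is handed in, with the robot touching nothing.
Of pad1, pad2, pad3, pad4, pad5 only 3 to 5 are there at a start; the rules pass over those that are not, and their reading is None.
At some moment in a run one of cap may be knocked a few centimetres aside while the robot is not near it.
It also fails if it takes over 210 s, if anything falls off the work surface, if the arm or the gripper's body presses on something with over 40 N, if the wrist force passes 120 N, or if a joint passes its speed limit or range.

## Working session

There is one attempt and no reset: what is moved stays moved. The work goes in short steps, Python scripts to look and compute and a tool call to move; the robot and the scene stay as the last step left them, time stands still between calls to the robot, and variables do not carry over. Pictures are saved under pics/ and viewed, at most 14 in all, crops included, and the job is handed in when it is done.

Besides the shell and the picture viewer there is one more tool, called after "Call:" as name(argument=value, ...) on one line, values as JSON. carry_out: Moves the arm, as the interface text tells. Its arguments: {"type":"object","properties":{"moves":{"type":"array","items":{"type":"array","items":{"type":"number"}}},"fingers":{"type":"number"},"force":{"type":"number"}},"required":["moves"]}

```bash
ls; mkdir -p pics
cat > h.py <<'E'
import numpy as np, cv2
from bench import read_state, viewer, r
from scipy.spatial.transform import Rotation as R
def cam(n):
    c=viewer.camera(n); z=c["range_z"]; v,u=np.mgrid[:384,:512]
    P=np.stack([(u-c["cx"])/c["fx"]*z,(v-c["cy"])/c["fy"]*z,z],-1)
    c["W"]=P@R.from_quat(c["orientation"]).as_matrix().T+np.array(c["xyz"])
    c["W"][z==0]=np.nan
    return c
def save(c,n,f=1.5): cv2.imwrite("pics/"+n,cv2.resize(c["pixels"][...,::-1],None,fx=f,fy=f))
E
python3 - <<'E'
from h import *
for n in("top","scene"):
    c=cam(n); save(c,n+"1.png"); np.savez(n+"1.npz",W=c["W"],p=c["pixels"]); print(n,c["xyz"],c["orientation"],c["fx"])
s=read_state(); print(s["ee_pos"],s["eef_rot"],s["width"],r.finger_overhang,s["ft_force"])
E
```

```text
pics
top [ 0.42270127 -0.00253752  1.27648625] [ 0.7092236  -0.70128064  0.04654267 -0.05514654] 355.47986394240775
scene [ 1.40073502 -0.38095654  0.84274281] [ 0.76400982  0.47170916 -0.23825632 -0.37015319] 358.58674656542286
[0.22810644 0.5815278  0.23581174] [ 1.85800226e-01  9.82587319e-01 -6.55282816e-04 -8.54209578e-05] 0.0869127734041189 0.014 [ 0.08598723 -0.43846945 -0.462994  ]
```

View pics/top1.png

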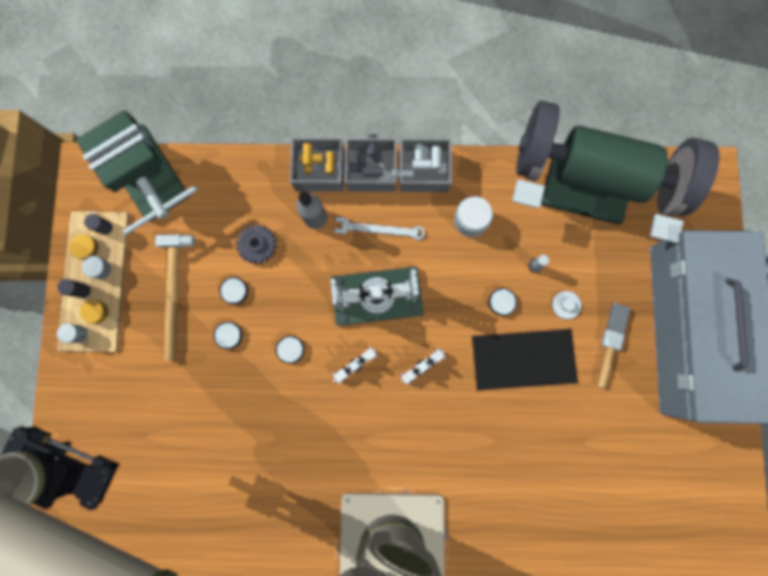

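View pics/scene1.png

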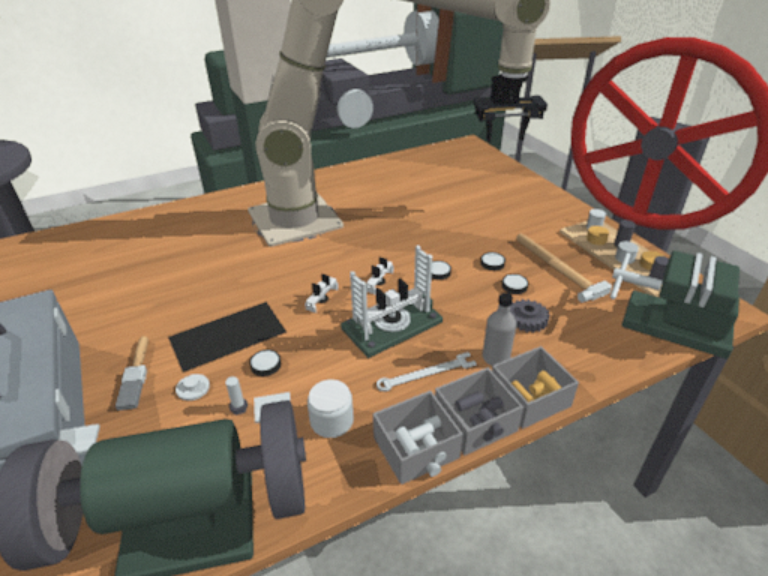

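The top view (768x576 scale) shows the jig at (377,296), four pads at (233,291), (228,335), (289,349) and (503,302), the cap at (567,305) and the mat at (524,359). The two small clamps at (355,365) and (423,366) are decoys. Next I measure them.

```bash
cat >> h.py <<'E'
def circ(c,u,v,zt,name="",rad=22,thr=130):
    """bright-disc centre near top pixel (u,v) cast on plane z=zt"""
    g=c["pixels"].astype(int); m=(g.min(-1)>thr)&(g.max(-1)-g.min(-1)<40)
    vv,uu=np.mgrid[:384,:512]; m&=np.hypot(uu-u,vv-v)<rad
    n,l,st,ce=cv2.connectedComponentsWithStats(m.astype(np.uint8)); i=1+np.argmax(st[1:,4])
    cnt=cv2.findContours((l==i).astype(np.uint8),0,1)[0][0]
    (cu,cv_),rr=cv2.minEnclosingCircle(cnt)
    p=ray(c,cu,cv_,zt); return p,rr*2/c["fx"]*(c["xyz"][2]-zt),(cu,cv_),c["W"][int(cv_),int(cu)]
def ray(c,u,v,zt):
    d=R.from_quat(c["orientation"]).as_matrix()@np.array([(u-c["cx"])/c["fx"],(v-c["cy"])/c["fy"],1]); o=np.array(c["xyz"])
    return o+d*(zt-o[2])/d[2]
E
python3 - <<'E'
from h import *
np.set_printoptions(precision=4,suppress=True)
c=cam("top")
for n,u,v,z in[("pA",233,291,.016),("pB",228,335,.016),("pC",289,349,.016),("pD",503,302,.016),("cap",567,305,.008)]:
    print(n,*circ(c,u/1.5,v/1.5,z))
g=c["pixels"].astype(int);W=c["W"]
vv,uu=np.mgrid[:384,:512]
def rect(m,z,name):
    pts=np.argwhere(m)[:,::-1]; P=np.array([ray(c,u,v,z)[:2] for u,v in pts]).astype(np.float32)
    print(name,len(P),cv2.minAreaRect(P))
m=(g.max(-1)<45)&(abs(uu-350)<45)&(abs(vv-240)<30); rect(m,0.001,"mat")
roi=(abs(uu-251)<45)&(abs(vv-198)<32)
rect(roi&(abs(W[...,2]-.02)<.006)&(g[...,1]>g[...,0]+8),.02,"base")
for nm,lo,hi in(("left",0,251),("right",251,512)):
    q=roi&(W[...,2]>.165)&(W[...,2]<.19)&(uu>=lo)&(uu<hi); print(nm,q.sum(),W[q].mean(0),W[q].min(0),W[q].max(0))
q=roi&(W[...,2]>.105)&(W[...,2]<.13); print("tabs?",q.sum(),W[q].mean(0));
E
```

```text
pA [0.5784 0.3866 0.016 ] 0.059455929797946165 (154.68321228027344, 193.0572509765625) [0.5788 0.3895 0.0146]
pB [0.4717 0.3947 0.016 ] 0.06061356900995665 (150.7894744873047, 222.92105102539062) [0.475  0.3982 0.0142]
pC [0.4395 0.2456 0.016 ] 0.0612176120260888 (192.4166717529297, 232.5833282470703) [0.4416 0.2477 0.0131]
pD [ 0.5572 -0.2579  0.016 ] 0.06063373691691427 (335.0, 200.90908813476562) [ 0.5602 -0.2576  0.0177]
cap [ 0.5524 -0.4102  0.008 ] 0.07011246519545315 (377.3711242675781, 202.94845581054688) [ 0.5544 -0.405   0.0206]
mat 2087 ((0.4238044321537018, -0.30871421098709106), (0.11718004196882248, 0.2252982258796692), 4.836723804473877)
base 981 ((0.5678277611732483, 0.04097733646631241), (0.1128021851181984, 0.20307928323745728), 7.804731369018555)
left 47 [0.5579 0.1258 0.1733] [0.5325 0.1193 0.1651] [0.5834 0.1333 0.1799]
right 44 [ 0.5803 -0.0419  0.1728] [ 0.5546 -0.0487  0.166 ] [ 0.6045 -0.0359  0.1811]
tabs? 70 [0.5663 0.0503 0.1158]
```

Run:
```python
from h import *
np.set_printoptions(precision=3,suppress=True)
s=read_state(); Rt=R.from_quat(s["eef_rot"]).as_matrix(); p=np.array(s["ee_pos"])
for n in("scene","top"):
    W=np.load(n+"1.npz")["W"]; L=(W-p)@Rt
    for a,b in((-.005,.014),(-.04,-.005),(-.06,-.04),(-.1,-.06),(-.15,-.1)):
        q=(L[...,2]>a)&(L[...,2]<b)&(np.hypot(L[...,0],L[...,1])<.15)
        if q.sum():print(n,a,b,q.sum(),L[q].min(0),L[q].max(0))
J=np.array([.5688,.0415]);a=np.radians(7.7);Rj=np.array([[np.cos(a),-np.sin(a)],[np.sin(a),np.cos(a)]])
for n in("scene","top"):
    W=np.load(n+"1.npz")["W"]; L=(W[...,:2]-J)@Rj; z=W[...,2]
    for lo in np.arange(.03,.15,.01):
        q=(abs(L[...,0])<.03)&(abs(L[...,1])<.06)&(z>lo)&(z<lo+.01)
        if q.sum():print(n,"z%.2f"%lo,q.sum(),L[q].min(0),L[q].max(0))
c=cv2.imread("pics/scene1.png")[220:370,320:460]; cv2.imwrite("pics/crop1.png",cv2.resize(c,None,fx=4,fy=4,interpolation=2))
```

```text
scene -0.005 0.014 27 [-0.017 -0.056 -0.005] [0.007 0.049 0.014]
scene -0.04 -0.005 69 [-0.018 -0.063 -0.039] [ 0.012  0.058 -0.005]
scene -0.06 -0.04 36 [-0.039 -0.089 -0.06 ] [ 0.032  0.084 -0.04 ]
scene -0.1 -0.06 521 [-0.045 -0.098 -0.1  ] [ 0.035  0.094 -0.06 ]
scene -0.15 -0.1 236 [-0.041 -0.094 -0.15 ] [ 0.028  0.071 -0.1  ]
top -0.005 0.014 18 [-0.012 -0.049 -0.004] [0.007 0.051 0.013]
top -0.04 -0.005 25 [-0.012  0.041 -0.038] [ 0.001  0.059 -0.005]
top -0.06 -0.04 29 [-0.038 -0.088 -0.059] [ 0.033  0.08  -0.042]
top -0.1 -0.06 1214 [-0.04  -0.096 -0.1  ] [ 0.036  0.095 -0.06 ]
top -0.15 -0.1 388 [-0.039 -0.097 -0.15 ] [ 0.033  0.092 -0.1  ]
scene z0.03 58 [-0.009 -0.023] [0.025 0.018]
scene z0.04 6 [-0.001 -0.007] [0.009 0.004]
scene z0.05 25 [ 0.008 -0.06 ] [0.016 0.056]
scene z0.06 80 [-0.015 -0.06 ] [0.017 0.059]
scene z0.07 114 [-0.014 -0.06 ] [0.017 0.059]
scene z0.08 52 [-0.012 -0.038] [0.016 0.032]
scene z0.09 82 [-0.013 -0.037] [0.017 0.03 ]
scene z0.10 35 [-0.013 -0.037] [0.017 0.032]
scene z0.11 46 [-0.017 -0.036] [0.018 0.031]
top z0.03 34 [-0.027 -0.03 ] [0.024 0.029]
top z0.05 1 [-0.013  0.059] [-0.013  0.059]
top z0.06 42 [-0.013 -0.059] [0.015 0.057]
top z0.07 153 [-0.015 -0.06 ] [0.014 0.06 ]
top z0.08 6 [-0.015 -0.012] [-0.01  0.03]
top z0.09 51 [-0.011 -0.012] [0.014 0.027]
top z0.10 15 [-0.015 -0.032] [0.013 0.035]
top z0.11 47 [-0.015 -0.034] [0.015 0.035]
top z0.12 1 [ 0.01  -0.032] [ 0.01  -0.032]
```

View pics/crop1.png

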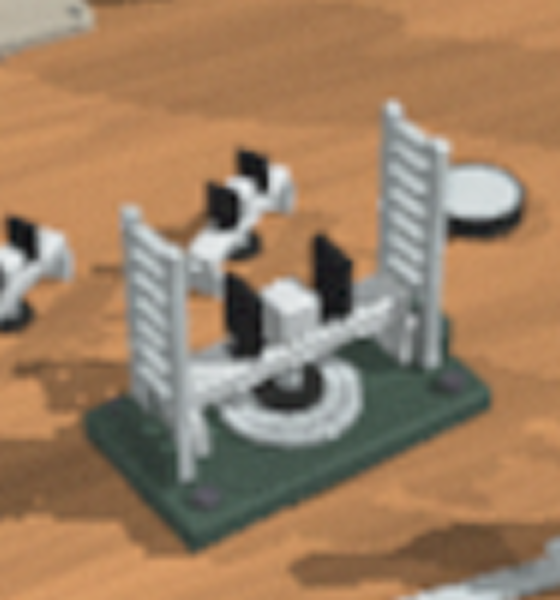

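Crop: the jig, with the large clamp latched in it and the foot on the platen. The tabs' tops are at about 117 mm. The gripper's long side lies along its closing line, so I have to pinch the tabs near their tops to stay above the uprights (178 mm). First the tool turns by 151°, then it goes above the jig.

Call:
carry_out(moves=[[0,0,-0.06,0,0,0.993],[0,0,-0.06,0,0,0.993],[0,0,-0.06,0,0,0.993],[0,0,-0.06,0,0,0.993],[0,0,-0.06,0,0,0.993],[0,0,-0.06,0,0,0.993],[0,0,-0.06,0,0,0.993],[0,0,-0.06,0,0,0.993],[0,0,-0.06,0,0,0.993],[0,0,-0.06,0,0,0.993],[0,0,-0.06,0,0,0.993],[0,0,-0.06,0,0,0.993],[0,0,-0.06,0,0,0.993],[0,0,-0.06,0,0,0.993],[0,0,-0.06,0,0,0.993],[0,0,0,0,0,0.993],[0,0,0,0,0,0.993],[0,0,0,0,0,0.993],[0,0,0,0,0,0.993],[0,0,0,0,0,0]], fingers=87, force=30)

```text
time: 2.65
ee_pos: [0.228, 0.5819, 0.2724]
eef_rot: [0.998, 0.067, 0.0, 0.0]
ft_force: [0.6, -0.3, 0.2]
width: 0.0871
grip_force: 0.0
```

Call:
carry_out(moves=[[0.2,0.45,0,0,0,0],[0.415,0.907,0,0,0,0],[0.415,0.907,0,0,0,0],[0.415,0.907,0,0,0,0],[0.415,0.907,0,0,0,0],[0.415,0.907,0,0,0,0],[0.415,0.907,0,0,0,0],[0.415,0.907,0,0,0,0],[0.415,0.907,0,0,0,0],[0.415,0.907,0,0,0,0],[0.415,0.907,0,0,0,0],[0.415,0.907,0,0,0,0],[0.415,0.907,0,0,0,0],[0.415,0.907,0,0,0,0],[0.415,0.907,0,0,0,0],[0.415,0.907,0,0,0,0],[0.2,0.45,0,0,0,0],[0,0,0,0,0,0],[0,0,0,0,0,0]])

```text
time: 5.03
ee_pos: [0.5675, 0.0423, 0.2723]
eef_rot: [0.998, 0.067, -0.0, -0.0]
ft_force: [-0.8, 1.0, 0.7]
width: 0.0869
grip_force: 0.0
```

```bash
cat >> h.py <<'E'
def need(x,y,z,yaw):
    """units of shift (in the tool axes as they stand) and turn about tool z to bring TCP to x,y,z, tool y at yaw deg"""
    s=read_state(); Rt=R.from_quat(s["eef_rot"]); d=Rt.inv().apply(np.array([x,y,z])-s["ee_pos"])/.04
    Y=Rt.as_matrix()[:,1]; t=(np.degrees(np.arctan2(Y[1],Y[0]))-yaw+180)%360-180
    Z=Rt.as_matrix()[:,2]
    print("shift",d.round(3),"turn",(t/8).round(3),"tilt",Z[:2].round(4),"pos",np.round(s["ee_pos"],4),"F",np.round(s["ft_force"],1),"w",round(s["width"],4),"g",round(s["grip_force"],1),"t",round(s["time"],1))
J=np.array([.5688,.0415]);YJ=-82.3
E
python3 - <<'E'
from h import *
need(*J,.2,YJ)
print(read_state()["joint_positions"])
E
```

```text
shift [0.031 0.026 1.808] turn -0.005 tilt [-0.0007  0.0009] pos [0.5675 0.0423 0.2723] F [-0.8  1.   0.7] w 0.0869 g 0.0 t 5.0
[-0.91500166  0.25102456  0.91414017  1.59794991 -0.20214975  1.39265761
 -1.41701367]
```

Call:
carry_out(moves=[[0.03,0.02,0.6,0,0,0],[0,0,0.6,0,0,0],[0,0,0.6,0,0,0],[0,0,0.6,0,0,0],[0,0,0.5,0,0,0],[0,0,0.4,0,0,0],[0,0,0.3,0,0,0],[0,0,0.1,0,0,0],[0,0,0,0,0,0]])

```text
time: 6.15
ee_pos: [0.5695, 0.0414, 0.1247]
eef_rot: [0.998, 0.067, 0.0, 0.0]
ft_force: [0.6, -0.9, -0.6]
width: 0.0874
grip_force: 0.0
```

Run:
```python
from h import *
need(*J,.124,YJ)
c=cam("scene"); cv2.imwrite("pics/c2.png",cv2.resize(c["pixels"][110:260,190:330,::-1],None,fx=4,fy=4,interpolation=2))
```

```text
shift [-0.018 -0.005  0.017] turn -0.007 tilt [ 0.0002 -0.    ] pos [0.5695 0.0414 0.1247] F [ 0.6 -0.9 -0.6] w 0.0874 g 0.0 t 6.2
```

View pics/c2.png

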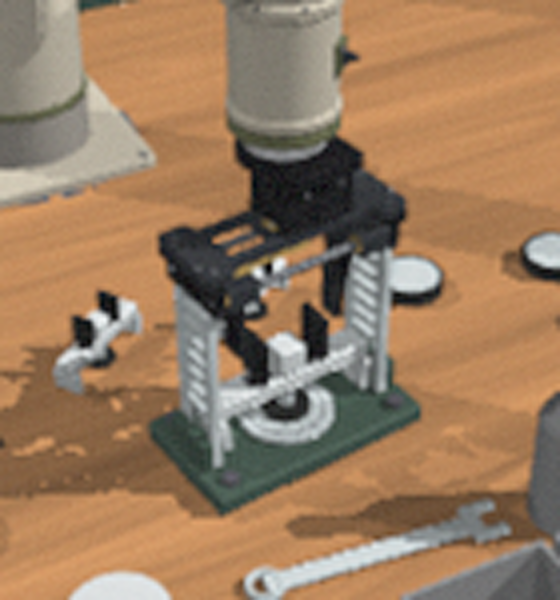

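The gripper's body is just clear of the uprights and the fingers are outside the tabs near their tops. Close to pinch.

Call:
carry_out(moves=[[0,0,0.025,0,0,0],[0,0,0,0,0,0],[0,0,0,0,0,0],[0,0,0,0,0,0],[0,0,0,0,0,0],[0,0,0,0,0,0],[0,0,0,0,0,0],[0,0,0,0,0,0]], fingers=44, force=35)

```text
time: 7.2
ee_pos: [0.5694, 0.0414, 0.1236]
eef_rot: [0.998, 0.067, 0.0, -0.0]
ft_force: [1.3, -0.4, 2.3]
width: 0.0458
grip_force: 35.0
```

Call:
carry_out(moves=[[0,0,-0.1,0,0,0],[0,0,-0.3,0,0,0],[0,0,-0.4,0,0,0],[0,0,-0.4,0,0,0],[0,0,-0.4,0,0,0],[0,0,0,0,0,0]])

```text
time: 7.95
ee_pos: [0.5702, 0.0415, 0.1891]
eef_rot: [0.998, 0.067, 0.001, -0.0]
ft_force: [-0.3, 0.5, -4.1]
width: 0.0456
grip_force: 35.0
```

Run:
```python
from h import *
need(*J,.4,YJ)
c=cam("scene"); cv2.imwrite("pics/c3.png",cv2.resize(c["pixels"][90:260,190:330,::-1],None,fx=3.4,fy=3.4,interpolation=2))
```

```text
shift [-0.02  -0.007 -5.272] turn -0.006 tilt [0.0024 0.001 ] pos [0.5702 0.0415 0.1891] F [-0.3  0.5 -4.1] w 0.0456 g 35.0 t 8.0
```

View pics/c3.png

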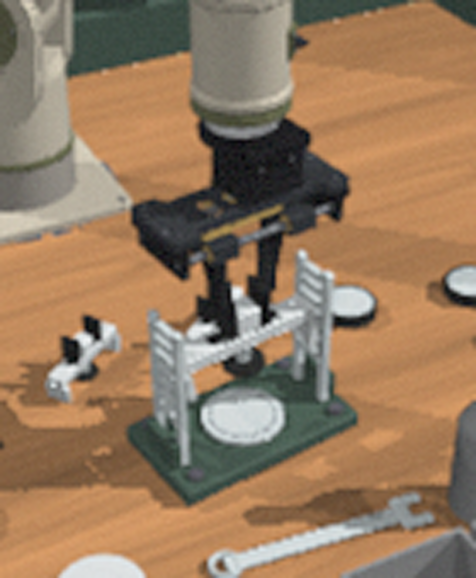

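The clamp has come free (4 N on the wrist) and is still level. I lift it clear and carry it over the mat.

Call:
carry_out(moves=[[0,0,-0.3,0,0,0],[0,0,-0.5,0,0,0],[0,0,-0.6,0,0,0],[0,0,-0.6,0,0,0],[0,0,-0.5,0,0,0],[0,0,-0.5,0,0,0],[0,0,-0.2,0,0,0],[0,0,0,0,0,0]])

```text
time: 9.0
ee_pos: [0.5694, 0.0414, 0.3156]
eef_rot: [0.998, 0.067, 0.0, -0.0]
ft_force: [0.2, -0.1, -4.0]
width: 0.0459
grip_force: 35.0
```

Call:
carry_out(moves=[[-0.1,0.15,0,0,0,0],[-0.3,0.5,0,0,0,0],[-0.4,0.7,0,0,0,0],[-0.4,0.7,0,0,0,0],[-0.4,0.7,0,0,0,0],[-0.4,0.7,0,0,0,0],[-0.4,0.7,0,0,0,0],[-0.4,0.7,0,0,0,0],[-0.4,0.7,0,0,0,0],[-0.4,0.7,0,0,0,0],[-0.4,0.7,0,0,0,0],[-0.4,0.7,0,0,0,0],[-0.4,0.6,0,0,0,0],[-0.2,0.3,0,0,0,0],[0,0,0,0,0,0],[0,0,0,0,0,0]])

```text
time: 11.0
ee_pos: [0.4167, -0.3237, 0.3154]
eef_rot: [0.998, 0.067, 0.0, -0.0]
ft_force: [0.5, 0.4, -4.1]
width: 0.046
grip_force: 35.0
```

Run:
```python
from h import *
need(.4238,-.3087,.105,YJ)
c=cam("scene"); W=c["W"]; p=read_state()["ee_pos"]
L=W-p; q=(np.hypot(L[...,0],L[...,1])<.1)&(L[...,2]<-.012)&(W[...,2]>.05)
print(W[q].min(0)-p, W[q].max(0)-p, q.sum()); print(np.round(read_state()["ft_force"],1))
save(c,"c4.png",1.2)
```

```text
shift [ 0.226 -0.346  5.261] turn -0.003 tilt [0.0002 0.0007] pos [ 0.4167 -0.3237  0.3154] F [ 0.5  0.4 -4.1] w 0.046 g 35.0 t 11.0
[-0.02384355 -0.0797143  -0.09900588] [ 0.03153444  0.07686241 -0.01220576] 817
[ 0.7 -0.4 -4.7]
```

View pics/c4.png

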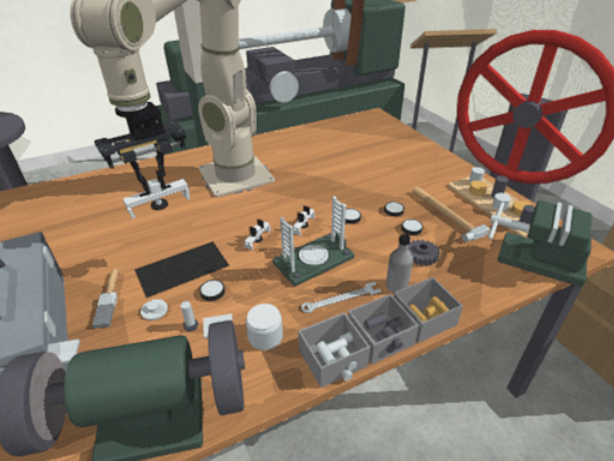

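The clamp hangs level with its underside about 98 mm below the TCP. I lower it onto the mat.

Call:
carry_out(moves=[[0.1,-0.15,0.2,0,0,0],[0.12,-0.19,0.6,0,0,0],[0,0,0.8,0,0,0],[0,0,0.8,0,0,0],[0,0,0.8,0,0,0],[0,0,0.8,0,0,0],[0,0,0.6,0,0,0],[0,0,0.4,0,0,0],[0,0,0.15,0,0,0],[0,0,0.1,0,0,0],[0,0,0,0,0,0],[0,0,0,0,0,0]])

```text
time: 12.55
ee_pos: [0.4239, -0.3096, 0.106]
eef_rot: [0.998, 0.067, 0.0, 0.0]
ft_force: [0.6, 0.4, -3.9]
width: 0.0456
grip_force: 35.0
```

Call:
carry_out(moves=[[0,0,0.1,0,0,0],[0,0,0.05,0,0,0],[0,0,0.04,0,0,0],[0,0,0,0,0,0]])

```text
time: 13.05
ee_pos: [0.4237, -0.3094, 0.0981]
eef_rot: [0.998, 0.067, 0.0, -0.0]
ft_force: [-0.9, 0.9, -0.6]
width: 0.0454
grip_force: 35.0
```

The mat is carrying its weight. Release, rise, and turn the jaws 90° (closing line across the jig) for the pads.

Call:
carry_out(moves=[[0,0,0,0,0,0],[0,0,0,0,0,0],[0,0,0,0,0,0],[0,0,0,0,0,0],[0,0,0,0,0,0],[0,0,-0.2,0,0,0],[0,0,-0.6,0,0,0],[0,0,-0.6,0,0,0],[0,0,-0.6,0,0,0],[0,0,-0.6,0,0,0],[0,0,-0.6,0,0,0],[0,0,-0.2,0,0,0],[0,0,0,0,0,0]], fingers=87)

```text
time: 14.68
ee_pos: [0.4237, -0.3095, 0.234]
eef_rot: [0.998, 0.067, 0.0, -0.0]
ft_force: [0.6, 0.5, -0.9]
width: 0.0867
grip_force: 0.0
```

Call:
carry_out(moves=[[0,0,0,0,0,-0.5],[0,0,0,0,0,-0.98],[0,0,0,0,0,-0.98],[0,0,0,0,0,-0.98],[0,0,0,0,0,-0.98],[0,0,0,0,0,-0.98],[0,0,0,0,0,-0.98],[0,0,0,0,0,-0.98],[0,0,0,0,0,-0.98],[0,0,0,0,0,-0.98],[0,0,0,0,0,-0.98],[0,0,0,0,0,-0.95],[0,0,0,0,0,0],[0,0,0,0,0,0]])

```text
time: 16.42
ee_pos: [0.4233, -0.3094, 0.2334]
eef_rot: [0.66, 0.752, -0.0, -0.0]
ft_force: [0.4, 0.3, -0.5]
width: 0.0869
grip_force: 0.0
```

Run:
```python
from h import *
np.set_printoptions(precision=4,suppress=True)
c=cam("top")
for n,u,v,z in[("pA",233,291,.016),("pB",228,335,.016),("pC",289,349,.016),("pD",503,302,.016),("platen",377,296,.026)]:
    print(n,*circ(c,u/1.5,v/1.5,z,rad=14 if n=="platen" else 22)[:3])
save(c,"top2.png")
need(.5572,-.2579,.018,7.7)
```

```text
pA [0.5784 0.3866 0.016 ] 0.059455929797946165 (154.68321228027344, 193.0572509765625)
pB [0.4712 0.3951 0.016 ] 0.0594522641354475 (150.66000366210938, 223.0500030517578)
pC [0.4395 0.2456 0.016 ] 0.0612176120260888 (192.4166717529297, 232.5833282470703)
pD [ 0.5572 -0.2579  0.016 ] 0.06063373691691427 (335.0, 200.90908813476562)
platen [0.5697 0.0412 0.026 ] 0.08473474309766454 (250.84616088867188, 196.17308044433594)
shift [0.839 3.487 5.386] turn -0.025 tilt [-0.0006  0.0002] pos [ 0.4234 -0.3094  0.2335] F [ 0.   0.9 -0.2] w 0.0872 g 0.0 t 16.5
```

View pics/top2.png

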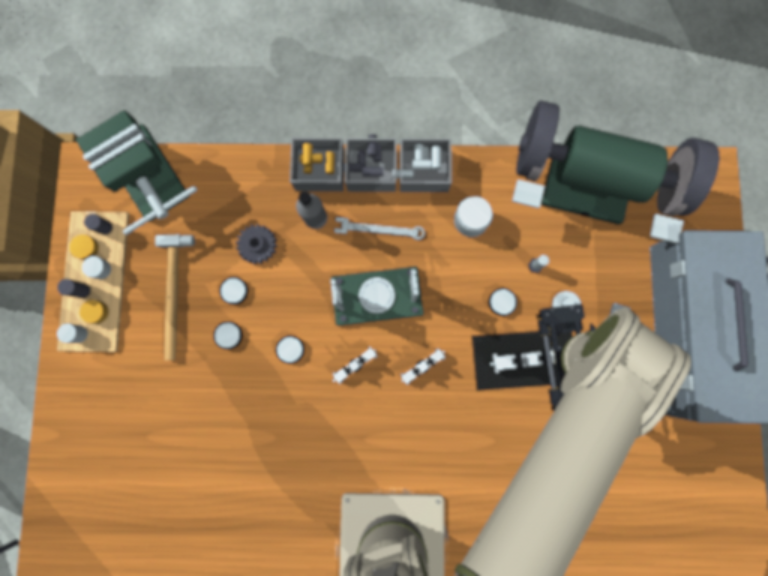

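The top view shows the clamp standing on the mat at about (525,360), and the platen empty and clean at (377,296), 84.7 mm across as it should be. Next is pad D.

Call:
carry_out(moves=[[0.1,0.4,0,0,0,0],[0.17,0.7,0,0,0,0],[0.17,0.7,0,0,0,0],[0.17,0.7,0,0,0,0],[0.15,0.65,0.4,0,0,0],[0.08,0.34,0.8,0,0,0],[0,0,0.9,0,0,0],[0,0,0.9,0,0,0],[0,0,0.9,0,0,0],[0,0,0.7,0,0,0],[0,0,0.5,0,0,0],[0,0,0.2,0,0,0],[0,0,0.07,0,0,0],[0,0,0,0,0,0]])

```text
time: 18.23
ee_pos: [0.558, -0.2577, 0.0198]
eef_rot: [0.658, 0.753, 0.0, 0.0]
ft_force: [-0.0, 0.2, -0.8]
width: 0.0872
grip_force: 0.0
```

Run:
```python
from h import *
need(.5572,-.2579,.018,7.7)
```

```text
shift [-0.002 -0.019  0.045] turn -0.007 tilt [ 0.0011 -0.0002] pos [ 0.558  -0.2577  0.0198] F [-0.   0.2 -0.8] w 0.0872 g 0.0 t 18.2
```

Call:
carry_out(moves=[[0,0,0.04,0,0,0],[0,0,0,0,0,0],[0,0,0,0,0,0],[0,0,0,0,0,0],[0,0,0,0,0,0],[0,0,0,0,0,0],[0,0,-0.2,0,0,0],[0,0,-0.6,0,0,0],[0,0,-0.9,0,0,0],[0,0,-0.9,0,0,0],[0,0,-0.9,0,0,0],[0,0,-0.9,0,0,0],[0,0,-0.5,0,0,0],[0,0,-0.2,0,0,0],[0,0,0,0,0,0]], fingers=55, force=20)

```text
time: 20.1
ee_pos: [0.5573, -0.2574, 0.2209]
eef_rot: [0.658, 0.753, -0.0, -0.0]
ft_force: [-0.4, 0.4, -2.6]
width: 0.0653
grip_force: 20.0
```

Call:
carry_out(moves=[[0.3,0.05,0,0,0,0],[0.6,0.1,0,0,0,0],[0.9,0.16,0,0,0,0],[0.9,0.16,0,0,0,0],[0.9,0.16,0,0,0,0],[0.9,0.16,0,0,0,0],[0.9,0.16,0,0,0,0],[0.9,0.16,0,0,0,0],[0.6,0.1,0,0,0,0],[0.3,0.05,0,0,0,0],[0.1,0.02,0,0,0,0],[0,0,0,0,0,0],[0,0,0,0,0,0]])

```text
time: 21.72
ee_pos: [0.5693, 0.0374, 0.2216]
eef_rot: [0.659, 0.752, -0.0, 0.0]
ft_force: [1.1, -0.2, -1.7]
width: 0.0653
grip_force: 20.0
```

Run:
```python
from h import *
need(.5695,.0413,.044,7.7)
```

```text
shift [0.097 0.017 4.439] turn -0.019 tilt [ 0.0001 -0.0002] pos [0.5693 0.0374 0.2216] F [ 1.1 -0.2 -1.7] w 0.0653 g 20.0 t 21.7
```

Call:
carry_out(moves=[[0.05,0.01,0.4,0,0,0],[0.05,0.01,0.8,0,0,0],[0,0,0.9,0,0,0],[0,0,0.9,0,0,0],[0,0,0.7,0,0,0],[0,0,0.4,0,0,0],[0,0,0.2,0,0,0],[0,0,0.1,0,0,0],[0,0,0,0,0,0],[0,0,0,0,0,0]])

```text
time: 22.98
ee_pos: [0.5701, 0.0428, 0.0462]
eef_rot: [0.658, 0.753, 0.001, 0.0]
ft_force: [-0.4, 0.2, -1.7]
width: 0.065
grip_force: 20.0
```

Run:
```python
from h import *
need(.5695,.0413,.044,7.7)
```

```text
shift [-0.035 -0.019  0.056] turn -0.006 tilt [0.0011 0.0005] pos [0.5701 0.0428 0.0462] F [-0.4  0.2 -1.7] w 0.065 g 20.0 t 23.0
```

Call:
carry_out(moves=[[-0.03,-0.01,0.04,0,0,0],[0,0,0.015,0,0,0],[0,0,0,0,0,0]])

```text
time: 23.35
ee_pos: [0.5694, 0.0413, 0.0437]
eef_rot: [0.658, 0.753, 0.0, -0.0]
ft_force: [-2.6, -1.1, 3.9]
width: 0.0657
grip_force: 20.0
```

Call:
carry_out(moves=[[0,0,0,0,0,0],[0,0,0,0,0,0],[0,0,0,0,0,0],[0,0,0,0,0,0],[0,0,-0.3,0,0,0],[0,0,-0.7,0,0,0],[0,0,-0.9,0,0,0],[0,0,-0.9,0,0,0],[0,0,-0.9,0,0,0],[0,0,-0.5,0,0,0],[0,0,-0.2,0,0,0],[0,0,0,0,0,0]], fingers=87)

```text
time: 24.85
ee_pos: [0.5694, 0.0415, 0.2195]
eef_rot: [0.658, 0.753, 0.0, 0.0]
ft_force: [0.7, 0.2, -0.8]
width: 0.0867
grip_force: 0.0
```

Run:
```python
from h import *
need(.4395,.2456,.018,7.7)
```

```text
shift [ 5.489 -2.542  5.039] turn -0.007 tilt [0.0005 0.0004] pos [0.5694 0.0415 0.2195] F [ 0.7  0.2 -0.8] w 0.0867 g 0.0 t 24.9
```

Call:
carry_out(moves=[[0.2,-0.1,0,0,0,0],[0.6,-0.28,0,0,0,0],[0.85,-0.39,0,0,0,0],[0.85,-0.39,0,0,0,0],[0.85,-0.39,0,0,0,0],[0.85,-0.39,0,0,0,0],[0.75,-0.35,0,0,0,0],[0.4,-0.18,0.3,0,0,0],[0.14,-0.07,0.7,0,0,0],[0,0,0.9,0,0,0],[0,0,0.9,0,0,0],[0,0,0.9,0,0,0],[0,0,0.7,0,0,0],[0,0,0.4,0,0,0],[0,0,0.2,0,0,0],[0,0,0.03,0,0,0],[0,0,0,0,0,0],[0,0,0,0,0,0]])

```text
time: 27.1
ee_pos: [0.4398, 0.246, 0.0188]
eef_rot: [0.658, 0.753, 0.001, -0.0]
ft_force: [-0.1, -0.1, -0.1]
width: 0.0869
grip_force: 0.0
```

Run:
```python
from h import *
need(.4395,.2456,.018,7.7)
```

```text
shift [-0.009 -0.009  0.021] turn -0.006 tilt [0.0009 0.0011] pos [0.4398 0.246  0.0188] F [-0.1 -0.1 -0.1] w 0.0869 g 0.0 t 27.1
```

Call:
carry_out(moves=[[0,0,0.02,0,0,0],[0,0,0,0,0,0],[0,0,0,0,0,0],[0,0,0,0,0,0],[0,0,0,0,0,0],[0,0,0,0,0,0],[0,0,-0.2,0,0,0],[0,0,-0.6,0,0,0],[0,0,-0.9,0,0,0],[0,0,-0.9,0,0,0],[0,0,-0.9,0,0,0],[0,0,-0.9,0,0,0],[0,0,-0.5,0,0,0],[0,0,-0.2,0,0,0],[0,0,0,0,0,0]], fingers=55)

```text
time: 28.98
ee_pos: [0.4393, 0.2455, 0.2212]
eef_rot: [0.658, 0.753, 0.0, -0.0]
ft_force: [0.3, 0.8, -1.4]
width: 0.0654
grip_force: 20.0
```

Call:
carry_out(moves=[[-0.2,0.1,0,0,0,0],[-0.6,0.28,0,0,0,0],[-0.85,0.39,0,0,0,0],[-0.85,0.39,0,0,0,0],[-0.85,0.39,0,0,0,0],[-0.85,0.39,0,0,0,0],[-0.75,0.35,0,0,0,0],[-0.4,0.18,0,0,0,0],[-0.14,0.07,0,0,0,0],[0,0,0,0,0,0],[0,0,0,0,0,0]])

```text
time: 30.35
ee_pos: [0.569, 0.0424, 0.2211]
eef_rot: [0.658, 0.753, -0.0, -0.0]
ft_force: [-1.3, -0.7, -2.0]
width: 0.0653
grip_force: 20.0
```

Run:
```python
from h import *
need(.5695,.0413,.060,7.7)
c=cam("top"); g=c["pixels"]
print(circ(c,335,201,.016)[0] if False else circ(c,251,197,.042,rad=14)[:3])
```

```text
shift [-0.03   0.01   4.028] turn 0.002 tilt [-0.0005  0.0004] pos [0.569  0.0424 0.2211] F [-1.3 -0.7 -2. ] w 0.0653 g 20.0 t 30.4
(array([0.56493353, 0.04003019, 0.042     ]), np.float64(0.09673981330460704), (251.0, 197.0))
```

Call:
carry_out(moves=[[-0.02,0.01,0.4,0,0,0],[0,0,0.8,0,0,0],[0,0,0.9,0,0,0],[0,0,0.9,0,0,0],[0,0,0.5,0,0,0],[0,0,0.3,0,0,0],[0,0,0.15,0,0,0],[0,0,0.05,0,0,0],[0,0,0,0,0,0],[0,0,0,0,0,0]])

```text
time: 31.65
ee_pos: [0.5702, 0.0408, 0.0619]
eef_rot: [0.658, 0.753, 0.0, 0.0]
ft_force: [-0.1, 0.0, -1.5]
width: 0.0656
grip_force: 20.0
```

Run:
```python
from h import *
need(.5695,.0413,.060,7.7)
```

```text
shift [ 0.015 -0.017  0.048] turn -0.007 tilt [0.0009 0.0004] pos [0.5702 0.0408 0.0619] F [-0.1  0.  -1.5] w 0.0656 g 20.0 t 31.6
```

Call:
carry_out(moves=[[0.01,-0.01,0.03,0,0,0],[0,0,0.015,0,0,0],[0,0,0,0,0,0]])

```text
time: 32.02
ee_pos: [0.5694, 0.0411, 0.0595]
eef_rot: [0.658, 0.753, 0.0, -0.0]
ft_force: [-0.0, -0.4, -2.1]
width: 0.0653
grip_force: 20.0
```

Call:
carry_out(moves=[[0,0,0,0,0,0],[0,0,0,0,0,0],[0,0,0,0,0,0],[0,0,0,0,0,0],[0,0,-0.3,0,0,0],[0,0,-0.7,0,0,0],[0,0,-0.9,0,0,0],[0,0,-0.9,0,0,0],[0,0,-0.7,0,0,0],[0,0,-0.4,0,0,0],[0,0,-0.1,0,0,0],[0,0,0,0,0,0]], fingers=87)

```text
time: 33.52
ee_pos: [0.5691, 0.0411, 0.2189]
eef_rot: [0.658, 0.753, -0.0, -0.0]
ft_force: [-0.6, 0.7, -0.4]
width: 0.0867
grip_force: 0.0
```

Run:
```python
from h import *
need(.4713,.3949,.018,7.7)
```

```text
shift [ 9.091 -1.242  5.024] turn -0.006 tilt [-0.0008 -0.0001] pos [0.5691 0.0411 0.2189] F [-0.6  0.7 -0.4] w 0.0867 g 0.0 t 33.5
```

Call:
carry_out(moves=[[0.3,-0.04,0,0,0,0],[0.7,-0.1,0,0,0,0],[0.9,-0.12,0,0,0,0],[0.9,-0.12,0,0,0,0],[0.9,-0.12,0,0,0,0],[0.9,-0.13,0,0,0,0],[0.9,-0.13,0,0,0,0],[0.9,-0.12,0,0,0,0],[0.9,-0.12,0,0,0,0],[0.9,-0.12,0,0,0,0],[0.6,-0.08,0.2,0,0,0],[0.2,-0.03,0.6,0,0,0],[0.09,-0.01,0.9,0,0,0],[0,0,0.9,0,0,0],[0,0,0.9,0,0,0],[0,0,0.8,0,0,0],[0,0,0.5,0,0,0],[0,0,0.2,0,0,0],[0,0,0,0,0,0],[0,0,0,0,0,0]])

```text
time: 36.02
ee_pos: [0.4725, 0.3953, 0.0207]
eef_rot: [0.658, 0.753, 0.001, -0.0]
ft_force: [-0.7, -0.3, 0.7]
width: 0.0869
grip_force: 0.0
```

Run:
```python
from h import *
need(.4713,.3949,.018,7.7)
```

```text
shift [-0.006 -0.031  0.067] turn -0.007 tilt [0.0012 0.0013] pos [0.4725 0.3953 0.0207] F [-0.7 -0.3  0.7] w 0.0869 g 0.0 t 36.0
```

Call:
carry_out(moves=[[0,-0.02,0.04,0,0,0],[0,0,0,0,0,0],[0,0,0,0,0,0],[0,0,0,0,0,0],[0,0,0,0,0,0],[0,0,0,0,0,0],[0,0,-0.2,0,0,0],[0,0,-0.6,0,0,0],[0,0,-0.9,0,0,0],[0,0,-0.9,0,0,0],[0,0,-0.9,0,0,0],[0,0,-0.9,0,0,0],[0,0,-0.5,0,0,0],[0,0,-0.2,0,0,0],[0,0,0,0,0,0]], fingers=55)

```text
time: 37.9
ee_pos: [0.471, 0.3947, 0.2218]
eef_rot: [0.658, 0.753, 0.0, -0.0]
ft_force: [0.4, -0.2, -1.5]
width: 0.0655
grip_force: 20.0
```

Call:
carry_out(moves=[[-0.3,0.04,0,0,0,0],[-0.7,0.1,0,0,0,0],[-0.9,0.12,0,0,0,0],[-0.9,0.12,0,0,0,0],[-0.9,0.12,0,0,0,0],[-0.9,0.13,0,0,0,0],[-0.9,0.13,0,0,0,0],[-0.9,0.12,0,0,0,0],[-0.9,0.12,0,0,0,0],[-0.9,0.12,0,0,0,0],[-0.6,0.08,0,0,0,0],[-0.2,0.05,0,0,0,0],[-0.09,0.01,0,0,0,0],[0,0,0,0,0,0],[0,0,0,0,0,0]])

```text
time: 39.78
ee_pos: [0.5692, 0.042, 0.2218]
eef_rot: [0.658, 0.753, 0.0, -0.0]
ft_force: [0.2, -0.5, -1.2]
width: 0.0653
grip_force: 20.0
```

Run:
```python
from h import *
need(.5695,.0413,.076,7.7)
```

```text
shift [-0.02   0.005  3.645] turn 0.004 tilt [-0.0002  0.0003] pos [0.5692 0.042  0.2218] F [ 0.2 -0.5 -1.2] w 0.0653 g 20.0 t 39.8
```

Call:
carry_out(moves=[[-0.02,0,0.4,0,0,0],[0,0,0.8,0,0,0],[0,0,0.9,0,0,0],[0,0,0.7,0,0,0],[0,0,0.4,0,0,0],[0,0,0.2,0,0,0],[0,0,0.1,0,0,0],[0,0,0.05,0,0,0],[0,0,0.03,0,0,0],[0,0,0,0,0,0],[0,0,0,0,0,0],[0,0,0,0,0,0]])

```text
time: 41.28
ee_pos: [0.5696, 0.0403, 0.0789]
eef_rot: [0.658, 0.753, 0.0, 0.0]
ft_force: [-0.4, 0.2, -2.2]
width: 0.0653
grip_force: 20.0
```

Run:
```python
from h import *
need(.5695,.0413,.076,7.7)
```

```text
shift [0.024 0.001 0.071] turn -0.006 tilt [0.0002 0.0002] pos [0.5696 0.0403 0.0789] F [-0.4  0.2 -2.2] w 0.0653 g 20.0 t 41.3
```

Call:
carry_out(moves=[[0.02,0,0.04,0,0,0],[0,0,0.015,0,0,0],[0,0,0.01,0,0,0],[0,0,0,0,0,0]])

```text
time: 41.78
ee_pos: [0.5694, 0.0411, 0.0761]
eef_rot: [0.658, 0.753, 0.0, -0.0]
ft_force: [-0.5, 1.1, -1.7]
width: 0.0654
grip_force: 20.0
```

Call:
carry_out(moves=[[0,0,0,0,0,0],[0,0,0,0,0,0],[0,0,0,0,0,0],[0,0,0,0,0,0],[0,0,-0.3,0,0,0],[0,0,-0.7,0,0,0],[0,0,-0.9,0,0,0],[0,0,-0.9,0,0,0],[0,0,-0.5,0,0,0],[0,0,-0.3,0,0,0],[0,0,0,0,0,0]], fingers=87)

```text
time: 43.15
ee_pos: [0.5697, 0.0411, 0.2208]
eef_rot: [0.658, 0.753, 0.001, 0.0]
ft_force: [0.9, 0.3, 0.1]
width: 0.087
grip_force: 0.0
```

Run:
```python
from h import *
need(.5784,.3866,.018,7.7)
```

```text
shift [8.53  1.36  5.075] turn -0.006 tilt [0.0011 0.0006] pos [0.5697 0.0411 0.2208] F [0.9 0.3 0.1] w 0.087 g 0.0 t 43.1
```

Call:
carry_out(moves=[[0.3,0.05,0,0,0,0],[0.7,0.11,0,0,0,0],[0.9,0.14,0,0,0,0],[0.9,0.14,0,0,0,0],[0.9,0.15,0,0,0,0],[0.9,0.15,0,0,0,0],[0.9,0.15,0,0,0,0],[0.9,0.14,0,0,0,0],[0.9,0.14,0,0,0,0],[0.7,0.11,0,0,0,0],[0.4,0.06,0.2,0,0,0],[0.03,0.02,0.6,0,0,0],[0,0,0.9,0,0,0],[0,0,0.9,0,0,0],[0,0,0.9,0,0,0],[0,0,0.8,0,0,0],[0,0,0.5,0,0,0],[0,0,0.25,0,0,0],[0,0,0,0,0,0],[0,0,0,0,0,0]])

```text
time: 45.65
ee_pos: [0.5791, 0.3828, 0.0194]
eef_rot: [0.658, 0.753, 0.001, 0.0]
ft_force: [0.3, 0.2, 0.6]
width: 0.0869
grip_force: 0.0
```

Run:
```python
from h import *
need(.5784,.3866,.018,7.7)
```

```text
shift [ 0.096 -0.006  0.034] turn -0.007 tilt [0.0014 0.0011] pos [0.5791 0.3828 0.0194] F [0.3 0.2 0.6] w 0.0869 g 0.0 t 45.6
```

Call:
carry_out(moves=[[0.1,0,0.02,0,0,0],[0,0,0,0,0,0],[0,0,0,0,0,0]])

```text
time: 46.02
ee_pos: [0.578, 0.3866, 0.0176]
eef_rot: [0.658, 0.753, 0.0, -0.0]
ft_force: [0.4, 0.1, 0.2]
width: 0.0871
grip_force: 0.0
```

Call:
carry_out(moves=[[0,0,0,0,0,0],[0,0,0,0,0,0],[0,0,0,0,0,0],[0,0,0,0,0,0],[0,0,0,0,0,0],[0,0,-0.2,0,0,0],[0,0,-0.6,0,0,0],[0,0,-0.9,0,0,0],[0,0,-0.9,0,0,0],[0,0,-0.9,0,0,0],[0,0,-0.9,0,0,0],[0,0,-0.5,0,0,0],[0,0,-0.2,0,0,0],[0,0,0,0,0,0]], fingers=55)

```text
time: 47.78
ee_pos: [0.5778, 0.3864, 0.221]
eef_rot: [0.658, 0.753, -0.0, -0.0]
ft_force: [-1.2, 0.9, -2.5]
width: 0.0656
grip_force: 20.0
```

Call:
carry_out(moves=[[-0.3,-0.05,0,0,0,0],[-0.7,-0.11,0,0,0,0],[-0.9,-0.14,0,0,0,0],[-0.9,-0.14,0,0,0,0],[-0.9,-0.15,0,0,0,0],[-0.9,-0.15,0,0,0,0],[-0.9,-0.15,0,0,0,0],[-0.9,-0.14,0,0,0,0],[-0.9,-0.14,0,0,0,0],[-0.7,-0.11,0,0,0,0],[-0.4,-0.06,0,0,0,0],[-0.1,-0.02,0,0,0,0],[0,0,0,0,0,0],[0,0,0,0,0,0],[0,0,0,0,0,0]])

```text
time: 49.65
ee_pos: [0.5693, 0.0431, 0.2212]
eef_rot: [0.658, 0.753, -0.0, -0.0]
ft_force: [0.3, -0.6, -2.0]
width: 0.0654
grip_force: 20.0
```

Run:
```python
from h import *
need(.5695,.0413,.092,7.7)
```

```text
shift [-4.600e-02 -1.000e-03  3.231e+00] turn 0.002 tilt [-0.0001  0.    ] pos [0.5693 0.0431 0.2212] F [ 0.3 -0.6 -2. ] w 0.0654 g 20.0 t 49.6
```

Call:
carry_out(moves=[[-0.04,0,0.4,0,0,0],[0,0,0.8,0,0,0],[0,0,0.7,0,0,0],[0,0,0.6,0,0,0],[0,0,0.35,0,0,0],[0,0,0.2,0,0,0],[0,0,0.08,0,0,0],[0,0,0.05,0,0,0],[0,0,0,0,0,0],[0,0,0,0,0,0],[0,0,0,0,0,0]])

```text
time: 51.02
ee_pos: [0.5696, 0.0407, 0.0944]
eef_rot: [0.658, 0.753, 0.0, 0.0]
ft_force: [0.3, 0.4, -1.4]
width: 0.0654
grip_force: 20.0
```

Run:
```python
from h import *
need(.5695,.0413,.092,7.7)
```

```text
shift [ 0.015 -0.001  0.059] turn -0.006 tilt [0.0004 0.0003] pos [0.5696 0.0407 0.0944] F [ 0.3  0.4 -1.4] w 0.0654 g 20.0 t 51.0
```

Call:
carry_out(moves=[[0.01,0,0.04,0,0,0],[0,0,0.015,0,0,0],[0,0,0,0,0,0],[0,0,0,0,0,0]])

```text
time: 51.52
ee_pos: [0.5694, 0.041, 0.0919]
eef_rot: [0.658, 0.753, 0.0, -0.0]
ft_force: [-0.6, -0.7, -1.8]
width: 0.0654
grip_force: 20.0
```

Call:
carry_out(moves=[[0,0,0,0,0,0],[0,0,0,0,0,0],[0,0,0,0,0,0],[0,0,0,0,0,0],[0,0,-0.3,0,0,0],[0,0,-0.7,0,0,0],[0,0,-0.9,0,0,0],[0,0,-0.8,0,0,0],[0,0,-0.4,0,0,0],[0,0,-0.1,0,0,0],[-0.5,0,0,0,0,0],[-0.9,0,0,0,0,0],[-0.9,0,0,0,0,0],[-0.9,0,0,0,0,0],[-0.5,0,0,0,0,0],[0,0,0,0,0,0],[0,0,0,0,0,0]], fingers=87)

```text
time: 53.65
ee_pos: [0.5889, -0.1043, 0.2191]
eef_rot: [0.658, 0.753, -0.0, -0.001]
ft_force: [0.1, 0.3, 1.2]
width: 0.0869
grip_force: 0.0
```

Run:
```python
from h import *
np.set_printoptions(precision=4,suppress=True)
c=cam("top"); save(c,"top3.png")
p=circ(c,377,203,.008); print("cap",*p)
pb=circ(c,*p[2],.022,rad=7,thr=140); print(pb)
print("stack",circ(c,250,196,.090,rad=17))
need(p[0][0],p[0][1],.024,7.7)
```

```text
cap [ 0.5553 -0.4105  0.008 ] 0.06888417482582676 (377.4142761230469, 202.12857055664062) [ 0.5545 -0.4052  0.02  ]
(array([ 0.5538, -0.4063,  0.022 ]), np.float64(0.048572556108980154), (377.5, 202.13636779785156), array([ 0.5545, -0.4052,  0.02  ]))
stack (array([0.5729, 0.0453, 0.09  ]), np.float64(0.07189699303358361), (249.0, 193.0), array([0.5728, 0.0453, 0.0902]))
shift [-7.481 -1.865  4.88 ] turn 0.005 tilt [-0.0009  0.0006] pos [ 0.5891 -0.104   0.2193] F [-1.   0.2 -0.1] w 0.087 g 0.0 t 53.7
```

View pics/top3.png

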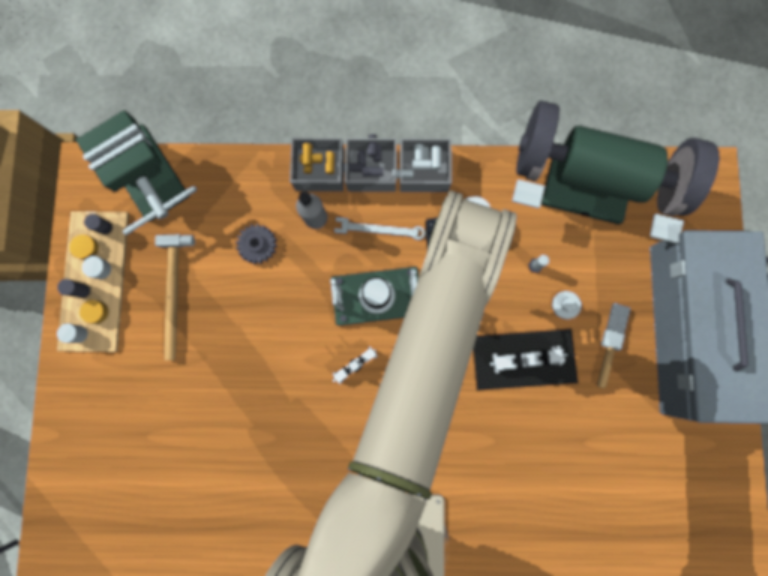

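Top view: the stack looks concentric at (376,294). The cap is still at (567,305), and the clamp is on the mat. I refine the cap and the stack with the depth data.

Run:
```python
from h import *
np.set_printoptions(precision=4,suppress=True)
def mid(W,xy,lo,hi,rad):
    q=(np.hypot(W[...,0]-xy[0],W[...,1]-xy[1])<rad)&(W[...,2]>lo)&(W[...,2]<hi); P=W[q]
    cc,rr=cv2.minEnclosingCircle(P[:,:2].astype(np.float32)); print(q.sum(),P.mean(0),np.array(cc),rr)
for n in("top","scene"):
    W=cam(n)["W"]; print(n)
    mid(W,(.554,-.408),.016,.027,.04)
    mid(W,(.554,-.408),.005,.012,.05)
    mid(W,(.5695,.0413),.084,.098,.05)
```

```text
top
56 [ 0.5532 -0.4094  0.0217] [ 0.5543 -0.4097] 0.015139470808207989
173 [ 0.5527 -0.4094  0.0081] [ 0.5526 -0.4096] 0.04854372516274452
296 [0.5696 0.0416 0.0901] [0.5698 0.0412] 0.03282549977302551
scene
67 [ 0.5553 -0.4122  0.0213] [ 0.5529 -0.4126] 0.0163540318608284
199 [ 0.559  -0.4128  0.0078] [ 0.5595 -0.4159] 0.04024028033018112
211 [0.5716 0.0384 0.0893] [0.5694 0.0392] 0.033943794667720795
```

Run:
```python
from h import *
np.set_printoptions(precision=4,suppress=True)
W=cam("top")["W"]
for nm,(x0,x1,y0,y1),lo in(("bolt",(.56,.72,-.40,-.29),.03),("brush",(.4,.65,-.6,-.46),.012),("tin",(.65,.8,-.3,-.1),.05)):
    q=(W[...,0]>x0)&(W[...,0]<x1)&(W[...,1]>y0)&(W[...,1]<y1)&(W[...,2]>lo); print(nm,q.sum(),W[q].min(0),W[q].max(0),W[q].mean(0))
```

```text
bolt 65 [ 0.6359 -0.3486  0.0348] [ 0.6579 -0.3264  0.0838] [ 0.6454 -0.3355  0.0692]
brush 427 [ 0.4017 -0.5526  0.012 ] [ 0.5563 -0.4822  0.0249] [ 0.4865 -0.5168  0.0181]
tin 171 [ 0.7617 -0.2991  0.0651] [ 0.7999 -0.1668  0.1389] [ 0.783  -0.2565  0.116 ]
```

Call:
carry_out(moves=[[-0.3,-0.08,0,0,0,0],[-0.7,-0.18,0,0,0,0],[-0.9,-0.23,0,0,0,0],[-0.9,-0.23,0,0,0,0],[-0.9,-0.23,0,0,0,0],[-0.9,-0.23,0,0,0,0],[-0.9,-0.23,0,0,0,0],[-0.9,-0.23,0,0,0,0],[-0.7,-0.17,0,0,0,0],[-0.3,-0.07,0,0,0,0],[-0.06,-0.02,0,0,0,0],[0,0,0,0,0,0.7],[0,0,0.5,0,0,0.8],[0,0,0.8,0,0,0.5],[0,0,0.8,0,0,0],[0,0,0.8,0,0,0],[0,0,0.5,0,0,0],[0,0,0.2,0,0,0],[0,0,0,0,0,0],[0,0,0,0,0,0]])

```text
time: 56.35
ee_pos: [0.554, -0.4119, 0.0771]
eef_rot: [0.757, 0.654, 0.0, 0.001]
ft_force: [0.4, 0.0, 0.7]
width: 0.0871
grip_force: 0.0
```

Run:
```python
from h import *
need(.5535,-.4098,.0245,-8.3)
```

```text
shift [ 0.052 -0.021  1.316] turn -0.006 tilt [ 0.0014 -0.0008] pos [ 0.554  -0.4119  0.0771] F [0.4 0.  0.7] w 0.0871 g 0.0 t 56.4
```

Run:
```python
from h import *
np.set_printoptions(precision=4,suppress=True)
W=cam("scene")["W"]; q=(np.hypot(W[...,0]-.554,W[...,1]+.41)<.06)&(W[...,2]>.016)&(W[...,2]<.027); print(q.sum(),W[q].mean(0),W[q].min(0),W[q].max(0))
```

```text
40 [ 0.5568 -0.408   0.0211] [ 0.5383 -0.4244  0.0161] [ 0.5687 -0.3978  0.0251]
```

Call:
carry_out(moves=[[0.05,-0.02,0.3,0,0,0],[0,0,0.5,0,0,0],[0,0,0.3,0,0,0],[0,0,0.15,0,0,0],[0,0,0.04,0,0,0],[0,0,0,0,0,0],[0,0,0,0,0,0]])

```text
time: 57.28
ee_pos: [0.5532, -0.4096, 0.0248]
eef_rot: [0.757, 0.654, 0.0, 0.0]
ft_force: [1.3, 1.1, -0.7]
width: 0.0871
grip_force: 0.0
```

Run:
```python
from h import *
need(.5535,-.4098,.0245,-8.3)
```

```text
shift [-0.005  0.008  0.008] turn -0.006 tilt [ 0.0007 -0.0003] pos [ 0.5532 -0.4096  0.0248] F [ 1.3  1.1 -0.7] w 0.0871 g 0.0 t 57.3
```

Grip the boss and lift.

Call:
carry_out(moves=[[0,0,0,0,0,0],[0,0,0,0,0,0],[0,0,0,0,0,0],[0,0,0,0,0,0],[0,0,0,0,0,0],[0,0,0,0,0,0],[0,0,0,0,0,0],[0,0,0,0,0,0],[0,0,-0.2,0,0,0],[0,0,-0.6,0,0,0],[0,0,-0.9,0,0,0],[0,0,-0.9,0,0,0],[0,0,-0.9,0,0,0],[0,0,-0.9,0,0,0],[0,0,-0.6,0,0,0],[0,0,-0.3,0,0,0],[0,0,0,0,0,0]], fingers=20, force=30)

```text
time: 59.4
ee_pos: [0.553, -0.4097, 0.2373]
eef_rot: [0.757, 0.654, 0.0, 0.001]
ft_force: [0.5, -0.2, -3.6]
width: 0.0294
grip_force: 30.0
```

Run:
```python
from h import *
need(.5695,.0413,.1145,-8.3)
c=cam("scene"); cv2.imwrite("pics/c5.png",cv2.resize(c["pixels"][100:290,60:260,::-1],None,fx=2.8,fy=2.8,interpolation=2))
```

```text
shift [11.215 -1.236  3.064] turn -0.009 tilt [ 0.0012 -0.0006] pos [ 0.553  -0.4097  0.2373] F [ 0.5 -0.2 -3.6] w 0.0294 g 30.0 t 59.4
```

View pics/c5.png

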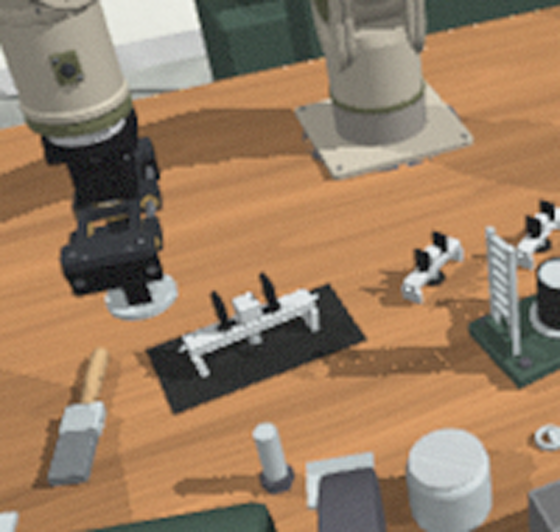

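The cap is gripped level by its boss. Carry it over the stack.

Call:
carry_out(moves=[[0.3,-0.03,0,0,0,0],[0.6,-0.07,0,0,0,0],[0.9,-0.1,0,0,0,0],[0.9,-0.1,0,0,0,0],[0.9,-0.1,0,0,0,0],[0.9,-0.1,0,0,0,0],[0.9,-0.1,0,0,0,0],[0.9,-0.1,0,0,0,0],[0.9,-0.1,0,0,0,0],[0.9,-0.1,0,0,0,0],[0.9,-0.1,0,0,0,0],[0.9,-0.1,0,0,0,0],[0.6,-0.07,0,0,0,0],[0.4,-0.04,0,0,0,0],[0.2,-0.02,0,0,0,0],[0.1,-0.01,0,0,0,0],[0,0,0,0,0,0],[0,0,0,0,0,0],[0,0,0,0,0,0]])

```text
time: 61.82
ee_pos: [0.569, 0.0405, 0.2364]
eef_rot: [0.757, 0.653, 0.0, 0.0]
ft_force: [0.0, 0.6, -3.8]
width: 0.0286
grip_force: 30.0
```

Run:
```python
from h import *
np.set_printoptions(precision=4,suppress=True)
need(.5695,.0413,.1145,-8.3)
p=read_state()["ee_pos"]
for n in("scene","top"):
    L=cam(n)["W"]-p
    q=(np.hypot(L[...,0],L[...,1])<.045)&(L[...,2]>-.028)&(L[...,2]<-.0145); print(n,q.sum(),L[q].min(0),L[q].max(0))
```

```text
shift [0.022 0.009 3.047] turn -0.013 tilt [0.0001 0.0001] pos [0.569  0.0405 0.2364] F [ 0.   0.6 -3.8] w 0.0286 g 30.0 t 61.8
scene 145 [-0.0289 -0.0359 -0.0247] [ 0.0345  0.0305 -0.0145]Traceback (most recent call last):
  File "<stdin>", line 7, in <module>
    return umr_minimum(a, axis, None, out, keepdims, initial, where)
ValueError: zero-size array to reduction operation minimum which has no identity
```

Call:
carry_out(moves=[[0.02,0.01,0.4,0,0,0],[0,0,0.7,0,0,0],[0,0,0.7,0,0,0],[0,0,0.5,0,0,0],[0,0,0.35,0,0,0],[0,0,0.2,0,0,0],[0,0,0.1,0,0,0],[0,0,0.04,0,0,0],[0,0,0,0,0,0],[0,0,0,0,0,0],[0,0,0,0,0,0]])

```text
time: 63.3
ee_pos: [0.5696, 0.0419, 0.117]
eef_rot: [0.757, 0.654, 0.0, 0.0]
ft_force: [0.3, 0.1, -4.1]
width: 0.029
grip_force: 30.0
```

Run:
```python
from h import *
need(.5695,.0413,.1148,-8.3)
```

```text
shift [-0.015 -0.001  0.054] turn -0.006 tilt [0.0003 0.0003] pos [0.5696 0.0419 0.117 ] F [ 0.3  0.1 -4.1] w 0.029 g 30.0 t 63.3
```

Call:
carry_out(moves=[[-0.01,0,0.04,0,0,0],[0,0,0.015,0,0,0],[0,0,0,0,0,0],[0,0,0,0,0,0]])

```text
time: 63.8
ee_pos: [0.5695, 0.0414, 0.1145]
eef_rot: [0.757, 0.654, 0.0, -0.0]
ft_force: [-0.2, -0.4, -4.1]
width: 0.0289
grip_force: 30.0
```

Call:
carry_out(moves=[[0,0,0,0,0,0],[0,0,0,0,0,0],[0,0,0,0,0,0],[0,0,0,0,0,0],[0,0,0,0,0,0],[0,0,-0.3,0,0,0],[0,0,-0.7,0,0,0],[0,0,-0.9,0,0,0],[0,0,-0.7,0,0,0],[0,0,-0.4,0,0,0],[0,0,0,0,0,0]], fingers=87)

```text
time: 65.18
ee_pos: [0.5699, 0.0415, 0.2354]
eef_rot: [0.757, 0.654, 0.001, 0.0]
ft_force: [-0.3, -1.0, -1.0]
width: 0.0869
grip_force: 0.0
```

Run:
```python
from h import *
need(.4238,-.3087,.2366,-82.3)
```

```text
shift [-9.192 -2.343 -0.044] turn 9.244 tilt [0.0016 0.0008] pos [0.5699 0.0415 0.2354] F [-0.3 -1.  -1. ] w 0.0869 g 0.0 t 65.2
```

Call:
carry_out(moves=[[-0.3,-0.08,0,0,0,0],[-0.6,-0.15,0,0,0,0],[-0.9,-0.23,0,0,0,0],[-0.9,-0.23,0,0,0,0],[-0.9,-0.23,0,0,0,0],[-0.9,-0.23,0,0,0,0],[-0.9,-0.23,0,0,0,0],[-0.9,-0.23,0,0,0,0],[-0.9,-0.23,0,0,0,0],[-0.9,-0.23,0,0,0,0],[-0.6,-0.15,0,0,0,0],[-0.3,-0.08,0,0,0,0],[-0.19,-0.04,0,0,0,0],[0,0,0,0,0,0]])

```text
time: 66.92
ee_pos: [0.4232, -0.3087, 0.2343]
eef_rot: [0.757, 0.654, -0.0, -0.0]
ft_force: [-0.6, -0.6, 0.6]
width: 0.0872
grip_force: 0.0
```

Call:
carry_out(moves=[[0,0,0,0,0,0.44],[0,0,0,0,0,0.9],[0,0,0,0,0,0.9],[0,0,0,0,0,0.9],[0,0,0,0,0,0.9],[0,0,0,0,0,0.9],[0,0,0,0,0,0.9],[0,0,0,0,0,0.9],[0,0,0,0,0,0.9],[0,0,0,0,0,0.9],[0,0,0,0,0,0.7],[0,0,0,0,0,0],[0,0,0,0,0,0]])

```text
time: 68.55
ee_pos: [0.4237, -0.3082, 0.2344]
eef_rot: [0.998, 0.069, 0.0, -0.0]
ft_force: [-0.5, -0.2, 0.1]
width: 0.0868
grip_force: 0.0
```

Run:
```python
from h import *
np.set_printoptions(precision=4,suppress=True)
need(.4238,-.3092,.082,-82.3)
c=cam("scene"); W=c["W"]
q=(abs(W[...,0]-.424)<.06)&(abs(W[...,1]+.309)<.06)&(W[...,2]>.053)&(W[...,2]<.1); print("tabs",q.sum(),W[q].min(0),W[q].max(0))
q=(abs(W[...,0]-.424)<.08)&(abs(W[...,1]+.309)<.12)&(W[...,2]>.035)&(W[...,2]<.05); rect=cv2.minAreaRect(W[q][:,:2].astype(np.float32)); print(rect)
q=(np.hypot(W[...,0]-.5695,W[...,1]-.0413)<.05)&(W[...,2]>.105)&(W[...,2]<.12); print("boss",q.sum(),W[q].mean(0))
cv2.imwrite("pics/c6.png",cv2.resize(c["pixels"][110:260,100:320,::-1],None,fx=3.5,fy=3.5,interpolation=2))
```

```text
shift [-0.002  0.026  3.811] turn 0.026 tilt [-0.      0.0003] pos [ 0.4237 -0.3082  0.2344] F [-0.5 -0.2  0.1] w 0.0868 g 0.0 t 68.5
tabs 179 [ 0.4021 -0.3466  0.0531] [ 0.4461 -0.2749  0.0927]
((0.4248914122581482, -0.3112269937992096), (0.03296348452568054, 0.17356419563293457), 8.027939796447754)
boss 50 [0.5721 0.0373 0.1104]
```

View pics/c6.png

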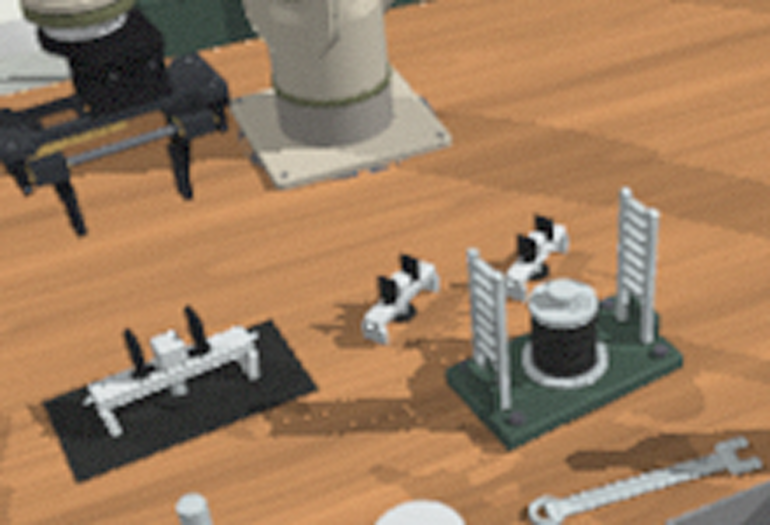

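The pack is standing straight with the cap boss up, at about (563,330) in the crop. The clamp is undisturbed on the mat. Now I pinch it lower on the tabs.

Call:
carry_out(moves=[[0,0.02,0.4,0,0,0],[0,0,0.8,0,0,0],[0,0,0.8,0,0,0],[0,0,0.8,0,0,0],[0,0,0.7,0,0,0],[0,0,0.4,0,0,0],[0,0,0.2,0,0,0],[0,0,0,0,0,0],[0,0,0,0,0,0]])

```text
time: 69.72
ee_pos: [0.424, -0.3098, 0.0712]
eef_rot: [0.998, 0.067, 0.001, 0.0]
ft_force: [0.4, 0.6, 0.4]
width: 0.0869
grip_force: 0.0
```

Call:
carry_out(moves=[[0,0,0,0,0,0],[0,0,0,0,0,0],[0,0,0,0,0,0],[0,0,0,0,0,0],[0,0,0,0,0,0],[0,0,0,0,0,0],[0,0,0,0,0,0],[0,0,0,0,0,0],[0,0,0,0,0,0]], fingers=44, force=40)

```text
time: 70.85
ee_pos: [0.4237, -0.3094, 0.0705]
eef_rot: [0.998, 0.067, 0.0, -0.0]
ft_force: [-0.0, 2.0, 2.4]
width: 0.0465
grip_force: 40.0
```

Run:
```python
from h import *
need(.4238,-.3092,.07,-82.3)
```

```text
shift [ 0.004 -0.004  0.013] turn 0.004 tilt [0.0002 0.0002] pos [ 0.4237 -0.3094  0.0705] F [-0.   2.   2.4] w 0.0465 g 40.0 t 70.8
```

Call:
carry_out(moves=[[0,0,-0.2,0,0,0],[0,0,-0.5,0,0,0],[0,0,-0.8,0,0,0],[0,0,-0.8,0,0,0],[0,0,-0.8,0,0,0],[0,0,-0.8,0,0,0],[0,0,-0.8,0,0,0],[0,0,-0.5,0,0,0],[0,0,-0.3,0,0,0],[0,0,0,0,0,0]])

```text
time: 72.1
ee_pos: [0.4235, -0.3098, 0.2911]
eef_rot: [0.998, 0.067, 0.001, -0.0]
ft_force: [0.2, 0.1, -4.4]
width: 0.0469
grip_force: 40.0
```

Call:
carry_out(moves=[[0.12,-0.2,0,0,0,0],[0.3,-0.5,0,0,0,0],[0.41,-0.7,0,0,0,0],[0.41,-0.7,0,0,0,0],[0.41,-0.7,0,0,0,0],[0.41,-0.7,0,0,0,0],[0.41,-0.7,0,0,0,0],[0.41,-0.7,0,0,0,0],[0.41,-0.7,0,0,0,0],[0.41,-0.7,0,0,0,0],[0.41,-0.7,0,0,0,0],[0.35,-0.6,0,0,0,0],[0.2,-0.4,0,0,0,0],[0.12,-0.2,0,0,0,0],[0,0,0,0,0,0],[0,0,0,0,0,0],[0,0,0,0,0,0]])

```text
time: 74.22
ee_pos: [0.5688, 0.0403, 0.2907]
eef_rot: [0.998, 0.067, 0.0, -0.0]
ft_force: [0.0, 0.4, -3.1]
width: 0.0465
grip_force: 40.0
```

Run:
```python
from h import *
np.set_printoptions(precision=4,suppress=True)
need(.5696,.0413,.2,-82.3)
p=read_state()["ee_pos"]
W=cam("scene")["W"]; a=np.radians(7.7); L=(W-p); y=-L[...,0]*np.sin(a)+L[...,1]*np.cos(a); x=L[...,0]*np.cos(a)+L[...,1]*np.sin(a)
q=(abs(x)<.03)&(abs(y)<.1)&(L[...,2]<-.02)&(L[...,2]>-.075)
print(q.sum(),y[q].min(),y[q].max(),x[q].min(),x[q].max(),L[q][:,2].min())
for s in(-1,1):
    k=q&(y*s>.055); print(s,L[k][:,2].max(), L[k][:,2].min(),x[k].mean(),k.sum())
```

```text
shift [ 0.024 -0.021  2.268] turn -0.006 tilt [0.0002 0.0004] pos [0.5688 0.0403 0.2907] F [ 0.   0.4 -3.1] w 0.0465 g 40.0 t 74.2
590 -0.08107893309989643 0.07519966684458068 -0.019190216332504516 0.023040939516708193 -0.07060512906214234
-1 -0.023754424941656138 -0.07000450570890293 0.00474804074782789 154
1 -0.022080402959540946 -0.06845310749461231 0.007577716069758602 106
```

Call:
carry_out(moves=[[0.02,-0.02,0.2,0,0,0],[0,0,0.4,0,0,0],[0,0,0.5,0,0,0],[0,0,0.5,0,0,0],[0,0,0.4,0,0,0],[0,0,0.3,0,0,0],[0,0,0.1,0,0,0],[0,0,0,0,0,0],[0,0,0,0,0,0]])

```text
time: 75.4
ee_pos: [0.5699, 0.0421, 0.1951]
eef_rot: [0.998, 0.067, 0.0, -0.0]
ft_force: [-0.2, -0.1, -4.6]
width: 0.0462
grip_force: 40.0
```

Run:
```python
from h import *
need(.5695,.0413,.172,-82.3)
c=cam("scene"); cv2.imwrite("pics/c7.png",cv2.resize(c["pixels"][90:260,190:330,::-1],None,fx=3.4,fy=3.4,interpolation=2))
```

```text
shift [-0.014  0.018  0.577] turn 0.003 tilt [0.0009 0.0003] pos [0.5699 0.0421 0.1951] F [-0.2 -0.1 -4.6] w 0.0462 g 40.0 t 75.4
```

View pics/c7.png

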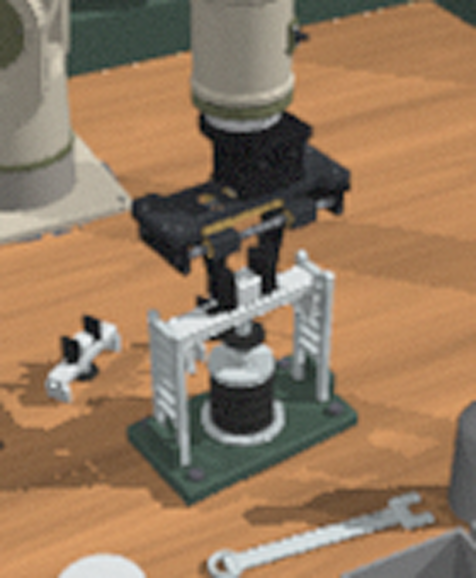

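The bridge runs freely between the uprights with its foot just above the boss. Press down gradually.

Call:
carry_out(moves=[[-0.01,0.01,0.15,0,0,0],[0,0,0.15,0,0,0],[0,0,0.1,0,0,0],[0,0,0,0,0,0],[0,0,0,0,0,0]])

```text
time: 76.08
ee_pos: [0.5694, 0.0417, 0.1789]
eef_rot: [0.998, 0.067, 0.0, -0.0]
ft_force: [-1.1, 1.3, 4.0]
width: 0.0464
grip_force: 40.0
```

Call:
carry_out(moves=[[0,0,0.08,0,0,0],[0,0,0.06,0,0,0],[0,0,0,0,0,0],[0,0,0,0,0,0]])

```text
time: 76.58
ee_pos: [0.5694, 0.0418, 0.1731]
eef_rot: [0.998, 0.067, 0.0, -0.0]
ft_force: [-1.7, 1.4, 5.1]
width: 0.0465
grip_force: 40.0
```

Run:
```python
from h import *
need(.5695,.0413,.172,-82.3)
```

```text
shift [0.002 0.013 0.026] turn 0.005 tilt [0.0002 0.0002] pos [0.5694 0.0418 0.1731] F [-1.7  1.4  5.1] w 0.0465 g 40.0 t 76.6
```

Call:
carry_out(moves=[[0,0,0.03,0,0,0],[0,0,0,0,0,0],[0,0,0,0,0,0],[0,0,0,0,0,0]])

```text
time: 77.08
ee_pos: [0.5694, 0.0418, 0.1719]
eef_rot: [0.998, 0.067, 0.0, -0.0]
ft_force: [-2.0, 1.1, 5.6]
width: 0.047
grip_force: 40.0
```

Run:
```python
from h import *
np.set_printoptions(precision=4,suppress=True)
F=[]
for n in("scene","top","scene","top"):
    W=cam(n)["W"]; F.append(read_state()["ft_force"]); L=W-[.5695,.0413,0]; a=np.radians(7.7)
    y=-L[...,0]*np.sin(a)+L[...,1]*np.cos(a); x=L[...,0]*np.cos(a)+L[...,1]*np.sin(a)
    for s in(-1,1):
        q=(abs(x)<.012)&(s*y>.045)&(s*y<.072)&(W[...,2]>.13)&(W[...,2]<.16); print(n,s,q.sum(),np.median(W[q][:,2]))
print(np.mean(F,0)); need(.5695,.0413,.172,-82.3)
```

```text
scene -1 43 0.14582732008781785
scene 1 45 0.14661149747602742
top -1 15 0.146347118100719
top 1 0 nan
scene -1 42 0.14553630727056133
scene 1 44 0.14662103450643615
top -1 14 0.14543377567376037
top 1 0 nan
[-1.9412  0.8184  5.8351]
shift [ 0.001  0.013 -0.003] turn 0.004 tilt [0.0002 0.0003] pos [0.5694 0.0418 0.1719] F [-1.8  0.9  5.8] w 0.0465 g 40.0 t 77.3
  return _methods._mean(a, axis=axis, dtype=dtype,
  ret = ret.dtype.type(ret / rcount)
```

Press is about 10 mm, with bar top at 146 mm on both sides, so the bridge is level. Let go.

Call:
carry_out(moves=[[0,0,0,0,0,0],[0,0,0,0,0,0],[0,0,0,0,0,0],[0,0,0,0,0,0],[0,0,0,0,0,0],[0,0,0,0,0,0],[0,0,-0.2,0,0,0],[0,0,-0.6,0,0,0],[0,0,-0.8,0,0,0],[0,0,-0.8,0,0,0],[0,0,-0.6,0,0,0],[0,0,-0.3,0,0,0],[0,0,0,0,0,0],[0,0,0,0,0,0]], fingers=87)

```text
time: 79.03
ee_pos: [0.5689, 0.0418, 0.3028]
eef_rot: [0.998, 0.067, -0.001, 0.0]
ft_force: [0.6, 0.5, 0.3]
width: 0.0869
grip_force: 0.0
```

Run:
```python
from h import *
np.set_printoptions(precision=4,suppress=True)
for n in("scene","top"):
    c=cam(n);W=c["W"]; L=W-[.5695,.0413,0]; a=np.radians(7.7)
    y=-L[...,0]*np.sin(a)+L[...,1]*np.cos(a); x=L[...,0]*np.cos(a)+L[...,1]*np.sin(a)
    for s in(-1,1):
        q=(abs(x)<.012)&(s*y>.045)&(s*y<.072)&(W[...,2]>.13)&(W[...,2]<.165); print(n,s,q.sum(),np.median(W[q][:,2]))
    for s in(-1,1):
        q=(abs(x)<.02)&(s*y>.015)&(s*y<.045)&(W[...,2]>.165)&(W[...,2]<.2); print("tab",s,q.sum(),y[q].min(),y[q].max(),W[q][:,2].max()) if q.sum() else 0
    if n=="scene": cv2.imwrite("pics/c8.png",cv2.resize(c["pixels"][130:270,200:320,::-1],None,fx=4.2,fy=4.2,interpolation=2))
need(.5695,.0413,.172,-82.3)
```

```text
scene -1 43 0.15225999102988275
scene 1 40 0.1525374773338748
tab -1 81 -0.03684396022278051 -0.015657673832584817 0.19971439298764748
tab 1 71 0.022520588175554135 0.0349683328716494 0.19869925991025716
top -1 11 0.15354481773931328
top 1 0 nan
shift [0.018 0.012 3.271] turn 0.003 tilt [-0.0013 -0.0003] pos [0.5689 0.0417 0.3028] F [-0.  -0.9 -0.4] w 0.0871 g 0.0 t 79.1
  return _methods._mean(a, axis=axis, dtype=dtype,
  ret = ret.dtype.type(ret / rcount)
```

View pics/c8.png

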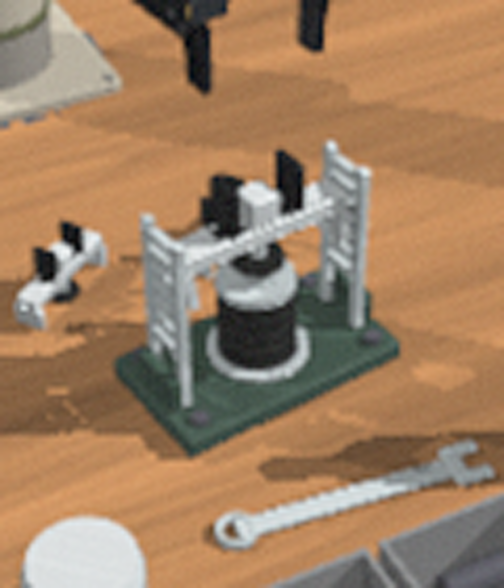

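The bridge is level: bar top is about 152.5 mm on both sides, which puts the bolts at about 145 mm in their windows with about 5 mm of press left. The tabs have sprung fully out to ±35 mm, so it is latched and I hand in.

```bash
python3 -c "
from bench import r
print(r.close_job())"
```

```text
the job is handed in; nothing more can be done
None
```

The job is handed in: all four pads and the cap (boss up) are stacked on the platen, and the bridge is level and measured as latched on both sides, holding the pack with about 5 mm of press; no verdict came back.

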